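# Reset the end stop of a tacking jig and lock it

### The job

Reset the end stop of the tube-tacking jig for the next batch: slacken its lock ring by swinging the ring's lever, turn the adjuster until its pointer points squarely at the setting tab on the rim of the dial, then swing the lever all the way back so that the lock ring is fully tight again. The pointer must still be on the tab when you have finished; leave the tab itself and the things lying around where they are.

Things in the scene. Friction and masses are not known exactly. Their poses are not given: they have to be found in the camera images.
- stop_base: Fixed end stop, bolted to the bench at varying place and yaw. Origin on the bench under the vertical axis that ring, adjuster and tab turn about; z up. Green block 100 x 100 mm, 36 mm high; on it a light round dial plate, radius 78 mm, top at 42 mm, dark ticks on its +x half. Along -y a flat steel bed for the tube (10 mm high, x -45 to 45, y -40 to -250 mm) with a fence 35 mm high.
- stop_rod: Stop rod and pad, 14 and 24 mm thick, sticking out of the block's -y side above the bed, below 40 mm high. Driven by the adjuster, 12 mm per rad; need not be touched. Origin at the base's.
- lock_ring (a joint): Angle (rad) of the lock ring, steel, radius 30 mm with small lugs, 44 to 58 mm above the bench. 0 = fully tight at its stop; grows counter-clockwise from above as it slackens, to 1.3 at the other stop. Above 0.4 the adjuster is free; below, clamping grows; at 0 the adjuster cannot be turned. Stays where it is left; takes 4 to 8 N at the post.
- lever_post (a point): Centre of the upright grip post at the end of the lock ring's lever: 85 mm from the axis, 83 mm above the bench. Bright steel cylinder, diameter 15 mm, 68 to 98 mm above the bench; under it a 12 mm pin and the level 10 mm lever rod, 46 to 56 mm high. At ring angle 0 the lever points 2.5 rad counter-clockwise from the base's +x; it sweeps 2.5 to 3.8 rad, over the -x half.
- adjuster (a joint): Angle of the adjuster (rad) = direction of its pointer from the base's +x, counter-clockwise seen from above; range -1.3 to 1.3. It starts between -1.05 and -0.5. When the ring is slack it takes about 2 to 4 N at its post and stays where it is left.
- adjuster_post (a point): Point on the centre line of the adjuster's upright push post: 50 mm from the axis of rotation, 98 mm above the bench. Steel cylinder, diameter 14 mm, 71 to 114 mm above the bench, standing on the pointer arm (12 mm wide, top at 71 mm). Dark hub of radius 24 mm up to 76 mm high, brass cap of radius 12 mm up to 86 mm.
- pointer_tip (a point): Tip of the adjuster's pointer (4 mm wide), 74 mm from the axis, 67.5 mm above the bench, in line with the push post.
- tab_mark (a point): Where the pointer tip must stand: 74 mm from the axis, 67.5 mm above the bench, in the direction of the setting tab, a small steel block on the dial's rim (radius 78 to 96 mm, 14 mm wide, up to 54 mm high) with a 4 mm wide fin at its middle up to 68 mm high. The pointer tip ends 5 mm short of the fin and can pass it.
- tab (a joint): Angle of the setting tab (rad) from the base's +x, counter-clockwise seen from above; 0 to 0.8. It is stiff and is to be left alone.
- work_tube: Bystander: piece of 30 mm square steel tube, 80 mm long, lying on the bed along the base's y, 10 mm above the bench. Origin at the centre of its underside.
- wire_brush: Bystander: wooden-handled brush lying on the bench. Origin on its underside.
- angle_offcut: Bystander: offcut of steel angle, 90 mm long, 40 mm high. Origin at the centre of its underside.
- torch_tip: Bystander: brass torch tip standing on the bench, 28 mm diameter, 55 mm high. Origin at the centre of its underside.

How it is judged:
On the way, in this order (a step that is already met when the one before it is completed fails the run):
1. the lock ring is slackened (by more than 0.3 rad) (value of joint lock_ring above 0.3 rad), for 0.1 s.
2. the adjuster's pointer stands at the setting tab (within 7 mm) (horizontal distance between pointer_tip and tab_mark below 0.007 m), for 0.3 s.
At the end, for the whole second after the job is handed in: The pointer tip stands within 7 mm of the setting tab's mark, the lock ring is back within 0.12 rad of fully tight, and both are at rest (horizontal distance between pointer_tip and tab_mark below 0.007 m and value of joint lock_ring below 0.12 rad and velocity of joint adjuster between -0.05 and 0.05 rad/s and velocity of joint lock_ring between -0.05 and 0.05 rad/s); the robot touches nothing.
It fails at once if the setting tab is shifted (by more than 5 mm) (distance of tab_mark from where it was at the start of the episode above 0.005 m).
It fails at once if a thing lying around is shifted (by more than 20 mm) (distance of any of work_tube, wire_brush, angle_offcut, torch_tip from where it was at the start of the episode above 0.02 m).
It also fails if it takes over 72 s, if anything falls off the work surface, if the arm or the gripper's body presses on something with over 40 N, if the wrist force passes 120 N, or if a joint passes its speed limit or range.

### The arm

A 6-joint arm with a two-finger parallel gripper is mounted at the origin on the work surface. World frame = base frame: x ahead of the robot, y to its left, z up, the work surface at z = 0. Lengths are in m, angles in rad, forces in N, time in s.
With the tool pointing down it reaches from about 0.25 to 0.8 m from the base axis. Payload 8.5 kg.
Tool frame: the origin (TCP) lies on the front face of the gripper's body, between the roots of the fingers; the fingertips stand 73 mm ahead of it and the grasp point (between the pads) lies 54 mm ahead of it; z points along the fingers, y is the direction in which the jaws open and shut (so a half turn about z gives the same grasp; the last joint's range is limited). The gripper opens to 85 mm and grips with 20 to 120 N. Pads are 22 mm wide; open, the fingers measure 114 mm over their backs; the gripper's body (76 mm by 85 mm) begins 54 mm behind the grasp point. The pads swing forward as they close: fully open they stand 13 mm farther back than shut.
Start: joints at [-1.275, 0.238, -0.013, 1.319, 0, 1.571], TCP at [0.153, -0.502, 0.304] pointing down, gripper open.
Joint ranges: [-2.66, 2.66], [-1.03, 1.9], [-1.14, 1.46], [-1.82, 2.27], [-1.45, 1.34], [-3.14, 3.14]. Speed limits (rad/s): [2.22, 2.22, 2.79, 3.14, 3.14, 3.14].

### API

Orientations are given as a unit quaternion [w, x, y, z].
In Python, from cell import ctrl gives the robot as it stands.
- The arm moves only by the shell command python3 -m crank 'ROWS' [FORCE]. ROWS is JSON, a list of rows, each an object with "jaw": the finger opening in m, from 0 to 0.0854; "translation": the shift along the tool's x, y, z in m, a list of three; "twist": the turn, a rotation vector about the tool's x, y, z in rad, a list of three. A call has 1 to 10 rows; each row is the pose to reach, as a shift and turn from the pose commanded when the call began, along the tool's axes at that moment; what a row does not reach only later rows make up. A row lasts 1/8 s, in which the tool goes at most 62.5 mm and 10.7 degrees, less where a joint would pass 70% of its speed; a pose out of reach is approached as far as the arm can. A call with a gripper value outside its range is refused whole. The fingers move at their own pace and stop on an object; FORCE is the grip in N (left out, the last holds). Time passes only in rows, so rows that repeat a pose let the fingers close. It gives the time, the measured TCP pose, the force and the opening at its end, in the units of the state.
- ctrl.get_obs(): the state, without advancing time (a new reading comes with each control period).
- ctrl.get_image(name): name is "side" or "top" or "wrist"; returns a dict with "img" (420x560x3 uint8, red, green, blue), "depth" (420x560 float32, m along the optical axis (not along the pixel's ray), 0 where there is no reading), "camera_matrix" (3x3 intrinsics, pixels), "R" (3x3) and "t" (3): a world point X has camera coordinates R X + t. Camera axes: x right, y down, z forward; pixel columns grow to the right and rows downward; lengths in m; the calibration is good to about 2 mm. The wrist camera is an equidistant fisheye: a pixel r from the principal point sees the ray r / f radians off the axis. A picture is of the moment at which its call begins.
- ctrl.hand_in(): hands the job in, once; it reports no verdict.
The state is a dict: "time_s": time; "qpos": joint angles; "joint_vel": joint speeds; "joint_efforts": joint torques, N m; "ee_pos": TCP position; "tool_rot": TCP orientation; "wrist_force": force on the tool from outside, world axes, zero at the start; "wrist_torque": the same for the moment, N m; "grip_width": finger opening in m.
Only numpy, scipy, OpenCV 4.12 (cv2) and the standard library are available. Lean on these libraries where they do the work, as an engineer would, in place of code of your own. Each camera call takes 0.05 s, during which the arm holds its last target. There are 200 camera calls.

## Working session

There is one attempt and no reset: what is moved stays moved. The work goes in short steps, Python scripts to look and compute and a shell command to move; the robot and the scene stay as the last step left them, time stands still between calls to the robot, and variables do not carry over. Pictures are saved under pics/ and viewed, about 8 in all and at most 12, crops included, and the job is handed in when it is done.

```bash
mkdir -p pics; ls
python3 - <<'E'
from cell import ctrl
import cv2,numpy as np
o=ctrl.get_obs();print(o['ee_pos'],o['tool_rot'],o['time_s'])
for n in('top','side'):
    d=ctrl.get_image(n);np.savez(f'pics/{n}0.npz',**d)
    cv2.imwrite(f'pics/{n}0.png',d['img'][:,:,::-1]);print(n,d['camera_matrix'].tolist(),d['R'].round(3).tolist(),d['t'])
a=cv2.imread('pics/top0.png')
E
```

```text
pics
[ 0.15295087 -0.50186709  0.30325933] [-7.46715838e-04  9.89078693e-01  1.47386450e-01 -1.23559901e-04] 0.0
top [[437.9706142888166, 0.0, 282.1698026139474], [0.0, 437.9706142888166, 210.88323292350276], [0.0, 0.0, 1.0]] [[0.027, -1.0, 0.014], [-0.996, -0.028, -0.089], [0.089, -0.011, -0.996]] [0.04069257 0.58469935 0.94342444]
side [[534.6828782589931, 0.0, 280.3651465063084], [0.0, 534.6828782589931, 208.77515388292494], [0.0, 0.0, 1.0]] [[0.946, -0.324, 0.006], [-0.164, -0.497, -0.852], [0.279, 0.805, -0.523]] [-0.51642506  0.20481423  0.78151923]
```

View pics/top0.png

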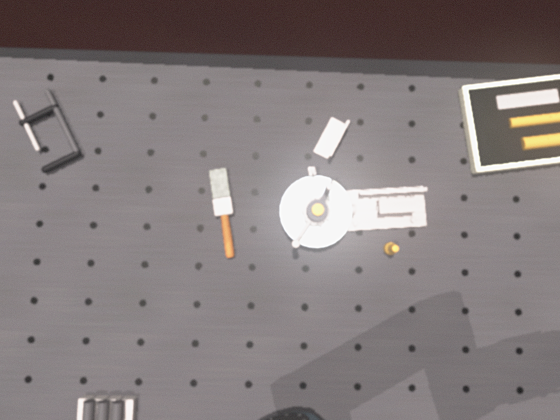

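View pics/side0.png

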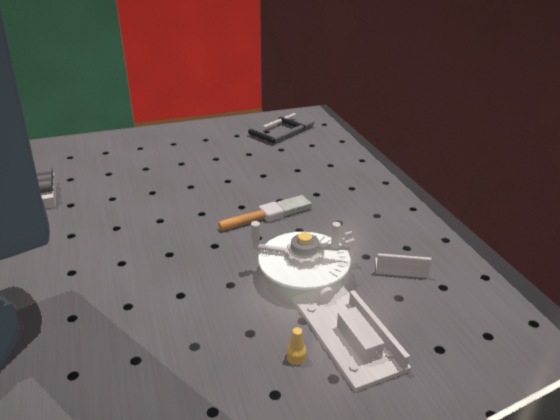

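The top view shows the dial at about (316,211), cap (318,210), lever post (295,244), tab (312,172), pointer toward (330,185), bed to the right. I'll measure these on an enlarged crop.

```bash
cat > h.py <<'E'
import numpy as np,cv2
def load(n): return dict(np.load(f'pics/{n}.npz'))
def ray(d,u,v,z):
    K,R,t=d['camera_matrix'],d['R'],d['t']
    c=-R.T@t; r=R.T@np.linalg.inv(K)@np.array([u,v,1.])
    return c+r*(z-c[2])/r[2]
def proj(d,X):
    p=d['camera_matrix']@(d['R']@np.asarray(X)+d['t']);return p[:2]/p[2]
def tri(d1,p1,d2,p2):
    A=[]
    for d,p in((d1,p1),(d2,p2)):
        P=d['camera_matrix']@np.c_[d['R'],d['t']]
        A+=[p[0]*P[2]-P[0],p[1]*P[2]-P[1]]
    X=np.linalg.svd(A)[2][-1];return X[:3]/X[3]
def yellow(d,lo,hi):
    h=cv2.cvtColor(d['img'],cv2.COLOR_RGB2HSV);m=cv2.inRange(h,(18,120,120),(35,255,255))
    M=np.zeros_like(m);M[lo[1]:hi[1],lo[0]:hi[0]]=m[lo[1]:hi[1],lo[0]:hi[0]]
    v,u=np.nonzero(M);return u.mean(),v.mean(),len(u)
E
python3 - <<'E'
from h import *
T=load('top0');S=load('side0')
a=yellow(T,(300,195),(335,228));b=yellow(S,(290,228),(325,250));print(a,b)
print('cap',ray(T,a[0],a[1],.086),ray(S,b[0],b[1],.084),tri(T,a[:2],S,b[:2]))
g=T['img'];m=((g.min(2)>200)*255).astype('uint8');n,l,st,ce=cv2.connectedComponentsWithStats(m)
k=max(range(1,n),key=lambda i:st[i,4]);print(st[k],ce[k])
# contrast-stretched crops
def crop(d,x,y,w,h,s): 
    c=d['img'][y:y+h,x:x+w].astype(float); c=255*(c/255)**2.2
    return cv2.resize(c.astype('uint8'),None,fx=s,fy=s,interpolation=cv2.INTER_CUBIC)[:,:,::-1]
A=crop(T,262,150,112,120,5);cv2.imwrite('pics/c_top.png',A)
A=crop(S,240,205,130,100,6);cv2.imwrite('pics/c_side.png',A)
E
```

```text
(np.float64(nan), np.float64(nan), 0) (np.float64(304.35820895522386), np.float64(236.5820895522388), 67)h.py:18: RuntimeWarning: Mean of empty slice.
  v,u=np.nonzero(M);return u.mean(),v.mean(),len(u)
  ret = ret.dtype.type(ret / rcount)
Traceback (most recent call last):
  File "h.py", line 14, in tri
    X=np.linalg.svd(A)[2][-1];return X[:3]/X[3]
      ~~~~~~~~~~~~~^^^
numpy.linalg.LinAlgError: SVD did not converge
```

```bash
sed -i 's/(18,120,120),(35,255,255)/(12,90,120),(38,255,255)/' h.py
cat > m.py <<'E'
from h import *
T=load('top0');S=load('side0')
print(T['img'][210,318])
a=yellow(T,(300,195),(335,228));b=yellow(S,(290,228),(325,250));print(a,b)
print('cap',ray(T,a[0],a[1],.086),ray(S,b[0],b[1],.084),tri(T,a[:2],S,b[:2]))
g=T['img'];m=((g.min(2)>200)*255).astype('uint8');n,l,st,ce=cv2.connectedComponentsWithStats(m)
k=max(range(1,n),key=lambda i:st[i,4]);print(st[k],ce[k])
def crop(d,x,y,w,h,s): 
    c=d['img'][y:y+h,x:x+w].astype(float); c=255*(c/255)**2.2
    return cv2.resize(c.astype('uint8'),None,fx=s,fy=s,interpolation=cv2.INTER_CUBIC)[:,:,::-1]
cv2.imwrite('pics/c_top.png',crop(T,270,155,160,110,5))
cv2.imwrite('pics/c_side.png',crop(S,240,205,130,100,6))
E
python3 m.py
```

```text
[247 247 199]
(np.float64(nan), np.float64(nan), 0) (np.float64(304.37692307692305), np.float64(237.80769230769232), 130)h.py:18: RuntimeWarning: Mean of empty slice.
  v,u=np.nonzero(M);return u.mean(),v.mean(),len(u)
  ret = ret.dtype.type(ret / rcount)
Traceback (most recent call last):
  File "m.py", line 5, in <module>
    print('cap',ray(T,a[0],a[1],.086),ray(S,b[0],b[1],.084),tri(T,a[:2],S,b[:2]))
                                                            ~~~^^^^^^^^^^^^^^^^^
  File "h.py", line 14, in tri
    X=np.linalg.svd(A)[2][-1];return X[:3]/X[3]
      ~~~~~~~~~~~~~^^^
numpy.linalg.LinAlgError: SVD did not converge
```

```bash
sed -i 's/(12,90,120),(38,255,255)/(12,35,120),(40,255,255)/' h.py; python3 m.py
```

```text
[247 247 199]
(np.float64(317.4326241134752), np.float64(209.15602836879432), 141) (np.float64(304.64088397790056), np.float64(237.8342541436464), 181)
cap [ 0.58362796 -0.01586798  0.086     ] [ 0.58065254 -0.02047476  0.084     ] [ 0.5831827  -0.01605313  0.08063486]
[ 279  166  148   82 6597] [344.06639382 209.93133242]
```

View pics/c_top.png

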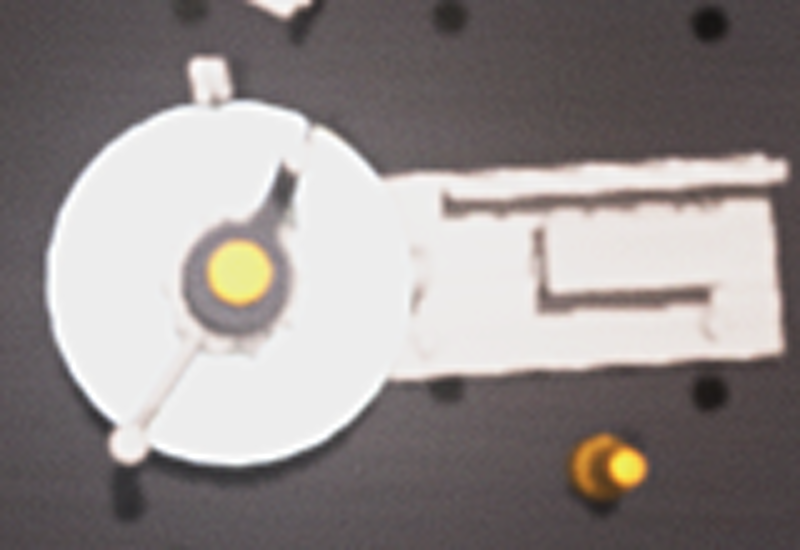

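View pics/c_side.png

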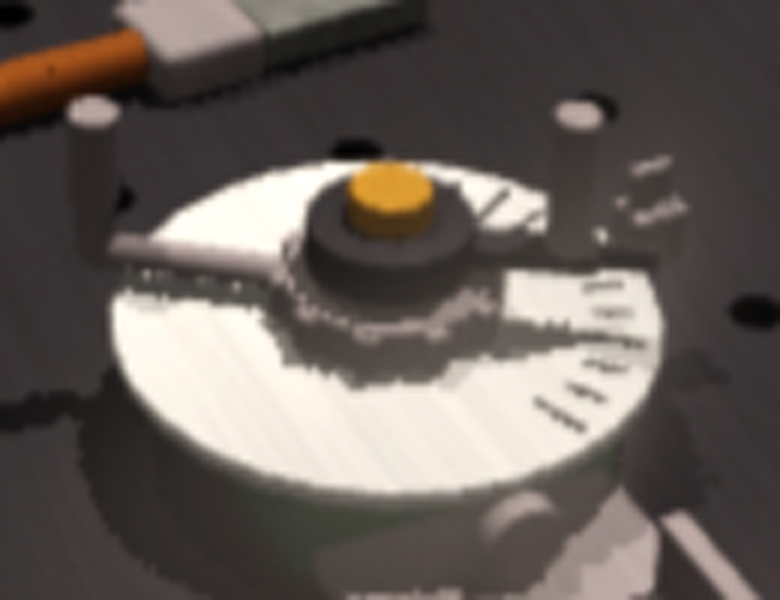

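```bash
cat > m2.py <<'E'
from h import *
T=load('top0');S=load('side0')
ct=lambda u,v:(270+u/5-.4,155+v/5-.4)
cs=lambda u,v:(240+u/6-.4,205+v/6-.4)
C=ray(T,*ct(228.5,282),.042);print('dial c',C)
cap=ray(T,*ct(240,272),.086);print('capT',cap,'capS',ray(S,*cs(391,185),.086))
C=(C+cap)/2
def pol(n,X): d=X-C;print(n,X.round(4),'r',np.hypot(*d[:2]).round(4),'ang',np.arctan2(d[1],d[0]).round(3))
pol('leverT',ray(T,*ct(128,443),.098));pol('leverS',ray(S,*cs(93,112),.098));pol('leverTri',tri(T,ct(128,443),S,cs(93,112)))
pol('adjS',ray(S,*cs(579,115),.114));pol('adjT?',ray(T,*ct(295,165),.114));pol('tip?',ray(T,*ct(312,130),.0675))
pol('tab54',ray(T,*ct(210,80),.054));pol('tab60',ray(T,*ct(210,80),.06));pol('finS',ray(S,*cs(652,165),.068))
a=ray(T,*ct(390,380),.01);b=ray(T,*ct(785,355),.01);e=ray(T,*ct(785,160),.035);f=ray(T,*ct(400,175),.035)
for p,q in((a,b),(f,e)): print('yaw',np.arctan2(*(q-p)[1::-1])+np.pi/2,p,q)
for x in((600,467),): print('torch',ray(T,*ct(*x),.02))
# depth check at posts
for n,d,p in(('T',T,ct(128,443)),('S',S,cs(579,120)),('S',S,cs(652,165))):
    u,v=map(round,p);z=d['depth'][v,u];K=d['camera_matrix']
    print(n,d['R'].T@(np.array([(u-K[0,2])/K[0,0]*z,(v-K[1,2])/K[1,1]*z,z])-d['t']))
E
python3 m2.py
```

```text
dial c [ 0.58366989 -0.01535023  0.042     ]
capT [ 0.58396316 -0.01620964  0.086     ] capS [ 0.58226768 -0.01670212  0.086     ]
leverT [0.5117 0.0291 0.098 ] r 0.085 ang 2.585
leverS [0.5097 0.0268 0.098 ] r 0.0855 ang 2.62
leverTri [0.511  0.0293 0.0963] r 0.0857 ang 2.588
adjS [ 0.6269 -0.0394  0.114 ] r 0.0491 ang -0.502
adjT? [ 0.6254 -0.035   0.114 ] r 0.0458 ang -0.434
tip? [ 0.6474 -0.0475  0.0675] r 0.0711 ang -0.462
tab54 [ 0.6702 -0.0045  0.054 ] r 0.0872 ang 0.129
tab60 [ 0.6691 -0.0041  0.06  ] r 0.0861 ang 0.136
finS [ 0.6676 -0.0066  0.068 ] r 0.0843 ang 0.11
yaw 0.09022821368864853 [ 0.54445316 -0.09156451  0.01      ] [ 0.56056444 -0.26964118  0.01      ]
yaw 0.06765332446987715 [ 0.63379039 -0.09072307  0.035     ] [ 0.64534714 -0.26128545  0.035     ]
torch [ 0.50794536 -0.18371314  0.02      ]
T [0.51208447 0.02952373 0.09702212]
S [ 0.6248798  -0.04348823  0.11455161]
S [ 0.66733565 -0.00598462  0.06789175]
```

```bash
cat > to.py <<'E'
import sys,numpy as np
from cell import ctrl
from scipy.spatial.transform import Rotation as Ro
o=ctrl.get_obs();q=np.array(o['tool_rot']);R=Ro.from_quat(q[[1,2,3,0]])
C=np.array([.5835,-.0158])
def show(p,h):  # target TCP pos, heading of tool y
    y=np.array([np.cos(h),np.sin(h),0]);z=np.array([0,0,-1.]);W=Ro.from_matrix(np.c_[np.cross(y,z),y,z])
    print('tr',R.inv().apply(np.array(p)-o['ee_pos']).round(4).tolist(),'tw',(R.inv()*W).as_rotvec().round(3).tolist())
if __name__=='__main__':
    print(o['time_s'],o['ee_pos'].round(4) if hasattr(o['ee_pos'],'round') else o['ee_pos'],np.round(o['wrist_force'],1),o['grip_width'],np.round(o['qpos'],2))
    r,z=float(sys.argv[1]),float(sys.argv[2])
    for a in map(float,sys.argv[3:]): # polar angle about the axis (world); y heading = tangent
        h=(a+np.pi/2+np.pi)%(2*np.pi)-np.pi; h=h if h<0 else h-np.pi
        print(a,end=' ');show([*(C+r*np.array([np.cos(a),np.sin(a)])),z],h)
E
python3 to.py .085 .22 2.585
```

```text
0.1 [ 0.153  -0.5019  0.3033] [0.2 1.  0.7] 0.08551040943339108 [-1.27  0.24 -0.01  1.32  0.    1.57]
2.585 tr [0.4976, -0.4034, 0.0839] tw [-0.001, 0.001, 0.852]
```

```bash
python3 -m crank '[{"jaw":0.045,"translation":[0.15,-0.12,0],"twist":[0,0,0.3]},{"jaw":0.045,"translation":[0.3,-0.24,0.02],"twist":[0,0,0.6]},{"jaw":0.045,"translation":[0.498,-0.403,0.04],"twist":[0,0,0.852]},{"jaw":0.045,"translation":[0.498,-0.403,0.084],"twist":[0,0,0.852]},{"jaw":0.045,"translation":[0.498,-0.403,0.084],"twist":[0,0,0.852]},{"jaw":0.045,"translation":[0.498,-0.403,0.084],"twist":[0,0,0.852]},{"jaw":0.045,"translation":[0.498,-0.403,0.084],"twist":[0,0,0.852]},{"jaw":0.045,"translation":[0.498,-0.403,0.084],"twist":[0,0,0.852]},{"jaw":0.045,"translation":[0.498,-0.403,0.084],"twist":[0,0,0.852]},{"jaw":0.045,"translation":[0.498,-0.403,0.084],"twist":[0,0,0.852]}]' 20; python3 to.py .085 .14 2.585
```

```text
time_s: 1.35
ee_pos: [0.3821, -0.1918, 0.237]
tool_rot: [-0.022, 0.97, -0.242, 0.005]
wrist_force: [0.0, 0.7, -0.4]
grip_width: 0.045
1.35 [ 0.3821 -0.1918  0.237 ] [ 0.   0.7 -0.4] 0.044975199253873936 [-0.49  0.11 -0.35  1.11  0.05  3.14]
2.585 tr [0.0105, -0.251, 0.1086] tw [-0.046, 0.004, 0.067]
```

```bash
sed -i 's/h=h if h<0 else h-np.pi/h=h if h>0 else h+np.pi/' to.py
python3 -m crank '[{"jaw":0.045,"translation":[0,-0.06,0],"twist":[0,0,-0.18]},{"jaw":0.045,"translation":[0,-0.12,0],"twist":[0,0,-0.36]},{"jaw":0.045,"translation":[0,-0.18,0],"twist":[0,0,-0.54]},{"jaw":0.045,"translation":[0,-0.2,0],"twist":[0,0,-0.72]},{"jaw":0.045,"translation":[0,-0.2,0],"twist":[0,0,-0.9]},{"jaw":0.045,"translation":[0,-0.2,0],"twist":[0,0,-1.08]},{"jaw":0.045,"translation":[0,-0.2,0],"twist":[0,0,-1.26]},{"jaw":0.045,"translation":[0,-0.2,0],"twist":[0,0,-1.44]},{"jaw":0.045,"translation":[0,-0.2,0],"twist":[0,0,-1.62]},{"jaw":0.045,"translation":[0,-0.2,0],"twist":[0,0,-1.8]}]'; python3 to.py .085 .2 2.585
```

```text
time_s: 2.6
ee_pos: [0.4759, -0.0157, 0.2466]
tool_rot: [-0.01, 0.791, 0.611, 0.021]
wrist_force: [0.2, 0.1, -0.2]
grip_width: 0.0452
2.6 [ 0.4759 -0.0157  0.2466] [ 0.2  0.1 -0.2] 0.045197487630610315 [-0.05  0.17 -0.25  1.13  0.04  1.77]
2.585 tr [0.0502, 0.0225, 0.0491] tw [0.036, -0.033, -1.269]
```

```bash
python3 -m crank '[{"jaw":0.045,"translation":[0.01,0,0],"twist":[0,0,-0.18]},{"jaw":0.045,"translation":[0.02,0,0],"twist":[0,0,-0.36]},{"jaw":0.045,"translation":[0.05,0.0225,0.02],"twist":[0.01,-0.01,-0.54]},{"jaw":0.045,"translation":[0.05,0.0225,0.049],"twist":[0.02,-0.02,-0.72]},{"jaw":0.045,"translation":[0.05,0.0225,0.049],"twist":[0.025,-0.024,-0.9]},{"jaw":0.045,"translation":[0.05,0.0225,0.049],"twist":[0.03,-0.028,-1.08]},{"jaw":0.045,"translation":[0.05,0.0225,0.049],"twist":[0.036,-0.033,-1.269]},{"jaw":0.045,"translation":[0.05,0.0225,0.049],"twist":[0.036,-0.033,-1.269]},{"jaw":0.045,"translation":[0.05,0.0225,0.049],"twist":[0.036,-0.033,-1.269]}]'; python3 to.py .085 .14 2.585
```

```text
time_s: 3.72
ee_pos: [0.5114, 0.0294, 0.2002]
tool_rot: [0.0, 0.279, 0.96, 0.0]
wrist_force: [0.3, -0.4, 0.3]
grip_width: 0.0452
3.725 [0.5114 0.0294 0.2002] [ 0.3 -0.4  0.3] 0.045195607467393505 [ 0.06  0.27 -0.24  1.06  0.    0.62]
2.585 tr [-0.0001, -0.0003, 0.0602] tw [0.001, -0.0, -0.009]
```

Straight above the lever post; descend and grip.

```bash
python3 -m crank '[{"jaw":0.045,"translation":[0,0,0.02],"twist":[0,0,0]},{"jaw":0.045,"translation":[0,0,0.04],"twist":[0,0,0]},{"jaw":0.045,"translation":[0,0,0.06],"twist":[0,0,0]},{"jaw":0.045,"translation":[0,0,0.06],"twist":[0,0,0]},{"jaw":0.005,"translation":[0,0,0.06],"twist":[0,0,0]},{"jaw":0.005,"translation":[0,0,0.06],"twist":[0,0,0]},{"jaw":0.005,"translation":[0,0,0.06],"twist":[0,0,0]},{"jaw":0.005,"translation":[0,0,0.06],"twist":[0,0,0]},{"jaw":0.005,"translation":[0,0,0.06],"twist":[0,0,0]}]' 25; python3 to.py .085 .14 2.585 2.735 2.885 3.035 3.185 3.335 3.42
```

```text
time_s: 4.85
ee_pos: [0.5099, 0.0273, 0.1412]
tool_rot: [0.0, 0.278, 0.961, -0.003]
wrist_force: [-7.6, -18.2, 8.6]
grip_width: 0.014
4.85 [0.5099 0.0273 0.1412] [ -7.6 -18.2   8.6] 0.013950171893848978 [ 0.06  0.33 -0.33  0.91 -0.01  0.62]
2.585 tr [-0.0002, 0.0023, 0.0012] tw [-0.006, 0.002, -0.007]
2.735 tr [-0.0013, -0.0104, 0.0012] tw [-0.006, 0.001, -0.157]
2.885 tr [-0.0042, -0.0228, 0.0013] tw [-0.006, 0.001, -0.307]
3.035 tr [-0.0089, -0.0346, 0.0014] tw [-0.006, 0.001, -0.457]
3.185 tr [-0.0154, -0.0456, 0.0015] tw [-0.006, 0.0, -0.607]
3.335 tr [-0.0234, -0.0555, 0.0015] tw [-0.006, -0.0, -0.757]
3.42 tr [-0.0286, -0.0606, 0.0016] tw [-0.006, -0.001, -0.842]
```

```bash
python3 -m crank '[{"jaw":0.005,"translation":[-0.0003,-0.006,0],"twist":[0,0,-0.075]},{"jaw":0.005,"translation":[-0.001,-0.0127,0],"twist":[0,0,-0.15]},{"jaw":0.005,"translation":[-0.004,-0.025,0],"twist":[0,0,-0.3]},{"jaw":0.005,"translation":[-0.0087,-0.037,0],"twist":[0,0,-0.45]},{"jaw":0.005,"translation":[-0.0152,-0.048,0],"twist":[0,0,-0.6]},{"jaw":0.005,"translation":[-0.0232,-0.058,0],"twist":[0,0,-0.75]},{"jaw":0.005,"translation":[-0.0284,-0.063,0],"twist":[0,0,-0.835]},{"jaw":0.005,"translation":[-0.0284,-0.063,0],"twist":[0,0,-0.835]}]'; python3 to.py .085 .14 3.42
```

```text
time_s: 5.85
ee_pos: [0.5004, -0.0389, 0.1411]
tool_rot: [-0.001, -0.137, 0.991, 0.0]
wrist_force: [-7.9, -2.4, 8.0]
grip_width: 0.0141
5.85 [ 0.5004 -0.0389  0.1411] [-7.9 -2.4  8. ] 0.014133099155394931 [-0.08  0.31 -0.36  0.91 -0.   -0.35]
3.42 tr [-0.0012, -0.0006, 0.0011] tw [0.001, -0.002, -0.004]
```

```bash
python3 -m crank '[{"jaw":0.045,"translation":[0,0,0],"twist":[0,0,0]},{"jaw":0.045,"translation":[0,0,0],"twist":[0,0,0]},{"jaw":0.045,"translation":[0,0,0],"twist":[0,0,0]},{"jaw":0.045,"translation":[0,0,-0.03],"twist":[0,0,0]},{"jaw":0.045,"translation":[0,0,-0.07],"twist":[0,0,0]},{"jaw":0.045,"translation":[0,0,-0.09],"twist":[0,0,0]},{"jaw":0.045,"translation":[0,0,-0.09],"twist":[0,0,0]}]'; python3 to.py .05 .23 -.48
python3 - <<'E'
from cell import ctrl;import cv2,numpy as np
d=ctrl.get_image('side');np.savez('pics/side1.npz',**d)
c=255*(d['img'][195:305,220:390]/255.)**2.2
cv2.imwrite('pics/c_side1.png',cv2.resize(c.astype('uint8'),None,fx=4.7,fy=4.7,interpolation=2)[:,:,::-1])
E
```

```text
time_s: 6.72
ee_pos: [0.5028, -0.0385, 0.2315]
tool_rot: [0.002, -0.137, 0.991, -0.0]
wrist_force: [-0.1, -0.3, -1.0]
grip_width: 0.045
6.725 [ 0.5028 -0.0385  0.2315] [-0.1 -0.3 -1. ] 0.04501405739766335 [-0.08  0.24 -0.21  1.13  0.   -0.35]
-0.48 tr [-0.1203, -0.0343, 0.002] tw [0.001, 0.003, 0.755]
```

View pics/c_side1.png

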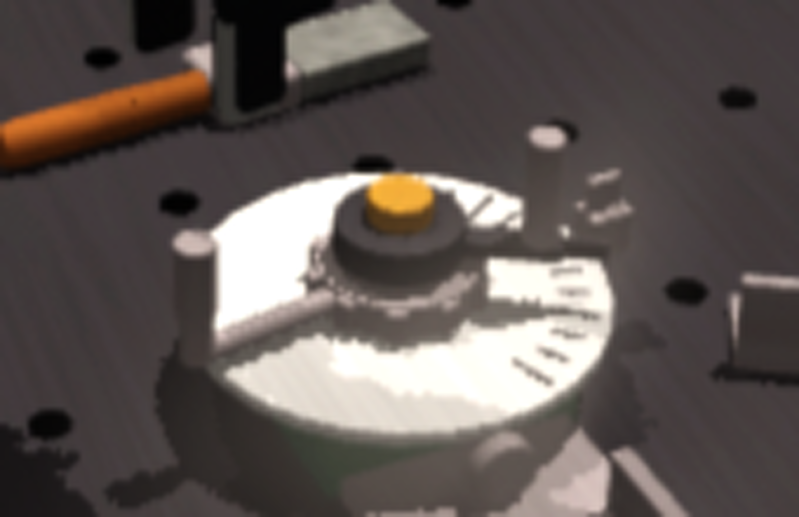

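The picture shows the lever post swung to the front-left at (195,243), and the adjuster post unchanged at (547,137). Now to the adjuster post.

```bash
python3 -m crank '[{"jaw":0.045,"translation":[-0.04,-0.011,0],"twist":[0,0,0.17]},{"jaw":0.045,"translation":[-0.08,-0.023,0],"twist":[0,0,0.34]},{"jaw":0.045,"translation":[-0.12,-0.0345,0],"twist":[0,0,0.5]},{"jaw":0.045,"translation":[-0.12,-0.0345,0],"twist":[0,0,0.67]},{"jaw":0.045,"translation":[-0.12,-0.0345,0],"twist":[0,0,0.755]},{"jaw":0.045,"translation":[-0.12,-0.0345,0],"twist":[0,0,0.755]}]'; python3 to.py .05 .155 -.47
```

```text
time_s: 7.52
ee_pos: [0.6263, -0.0391, 0.2285]
tool_rot: [-0.001, 0.238, 0.971, 0.0]
wrist_force: [0.1, -0.1, 0.5]
grip_width: 0.0449
7.525 [ 0.6263 -0.0391  0.2285] [ 0.1 -0.1  0.5] 0.044864462830267376 [-0.06  0.45  0.1   1.23  0.    0.42]
-0.47 tr [-0.0014, 0.0014, 0.0735] tw [-0.0, -0.002, -0.01]
```

```bash
python3 -m crank '[{"jaw":0.045,"translation":[-0.001,0.001,0.025],"twist":[0,0,0]},{"jaw":0.045,"translation":[-0.001,0.001,0.05],"twist":[0,0,0]},{"jaw":0.045,"translation":[-0.001,0.001,0.073],"twist":[0,0,0]},{"jaw":0.045,"translation":[-0.001,0.001,0.073],"twist":[0,0,0]},{"jaw":0.005,"translation":[-0.001,0.001,0.073],"twist":[0,0,0]},{"jaw":0.005,"translation":[-0.001,0.001,0.073],"twist":[0,0,0]},{"jaw":0.005,"translation":[-0.001,0.001,0.073],"twist":[0,0,0]},{"jaw":0.005,"translation":[-0.001,0.001,0.073],"twist":[0,0,0]},{"jaw":0.005,"translation":[-0.001,0.001,0.073],"twist":[0,0,0]}]' 25; python3 to.py .05 .155 -.47 -.32 -.17 -.02 .13 .16
```

```text
time_s: 8.65
ee_pos: [0.6285, -0.0389, 0.1583]
tool_rot: [0.001, 0.238, 0.971, 0.0]
wrist_force: [-1.0, -1.1, 6.7]
grip_width: 0.0132
8.65 [ 0.6285 -0.0389  0.1583] [-1.  -1.1  6.7] 0.0131639404252234 [-0.06  0.49 -0.01  1.07  0.    0.42]
-0.47 tr [0.0006, 0.0002, 0.0033] tw [0.001, 0.002, -0.01]
-0.32 tr [0.0012, 0.0076, 0.0033] tw [0.001, 0.002, -0.16]
-0.17 tr [0.003, 0.0149, 0.0033] tw [0.001, 0.002, -0.31]
-0.02 tr [0.0058, 0.0218, 0.0033] tw [0.001, 0.002, -0.46]
0.13 tr [0.0096, 0.0283, 0.0033] tw [0.0, 0.002, -0.61]
0.16 tr [0.0105, 0.0295, 0.0033] tw [0.0, 0.002, -0.64]
```

```bash
python3 -m crank '[{"jaw":0.005,"translation":[0.0002,0.0035,0],"twist":[0,0,-0.075]},{"jaw":0.005,"translation":[0.001,0.0075,0],"twist":[0,0,-0.15]},{"jaw":0.005,"translation":[0.0027,0.0148,0],"twist":[0,0,-0.3]},{"jaw":0.005,"translation":[0.0055,0.0217,0],"twist":[0,0,-0.45]},{"jaw":0.005,"translation":[0.0093,0.0282,0],"twist":[0,0,-0.6]},{"jaw":0.005,"translation":[0.0093,0.0282,0],"twist":[0,0,-0.6]},{"jaw":0.005,"translation":[0.0093,0.0282,0],"twist":[0,0,-0.6]}]'; python3 to.py .05 .155 .13
python3 -m crank '[{"jaw":0.03,"translation":[0,0,0],"twist":[0,0,0]},{"jaw":0.045,"translation":[0,0,0],"twist":[0,0,0]},{"jaw":0.045,"translation":[0,0,0],"twist":[0,0,0]},{"jaw":0.045,"translation":[0,0,-0.03],"twist":[0,0,0]},{"jaw":0.045,"translation":[0,0,-0.07],"twist":[0,0,0]},{"jaw":0.045,"translation":[-0.04,0,-0.08],"twist":[0,0,0]},{"jaw":0.045,"translation":[0.06,0,-0.08],"twist":[0,0,0]},{"jaw":0.045,"translation":[0.12,0,-0.08],"twist":[0,0,0]},{"jaw":0.045,"translation":[0.16,0,-0.08],"twist":[0,0,0]}]'; python3 to.py .085 .22 3.42
python3 - <<'E'
from cell import ctrl;import cv2,numpy as np
P=[]
for n,(x,y) in(('top',(262,150)),('side',(240,205))):
    d=ctrl.get_image(n);np.savez(f'pics/{n}2.npz',**d)
    c=255*(d['img'][y:y+110,x:x+130]/255.)**2.2
    P.append(cv2.resize(c.astype('uint8'),(650,550) if 0 else (400*13//13,338),interpolation=2)[:,:,::-1])
cv2.imwrite('pics/c2.png',np.hstack(P))
E
```

```text
time_s: 9.52
ee_pos: [0.6325, -0.0088, 0.1583]
tool_rot: [0.0, -0.06, 0.998, 0.001]
wrist_force: [-4.3, 1.6, 8.2]
grip_width: 0.013
9.525 [ 0.6325 -0.0088  0.1583] [-4.3  1.6  8.2] 0.012960279028495022 [-0.01  0.5  -0.    1.07  0.   -0.13]
0.13 tr [-0.0005, -0.0006, 0.0033] tw [0.001, 0.001, -0.01]
time_s: 10.65
ee_pos: [0.4847, -0.0272, 0.2364]
tool_rot: [-0.0, -0.06, 0.998, 0.0]
wrist_force: [0.6, 0.1, 0.4]
grip_width: 0.0455
10.65 [ 0.4847 -0.0272  0.2364] [0.6 0.1 0.4] 0.04545094613067921 [-0.06  0.21 -0.23  1.13  0.   -0.18]
3.42 tr [-0.0155, -0.0139, 0.0164] tw [0.001, -0.001, -0.159]
```

View pics/c2.png

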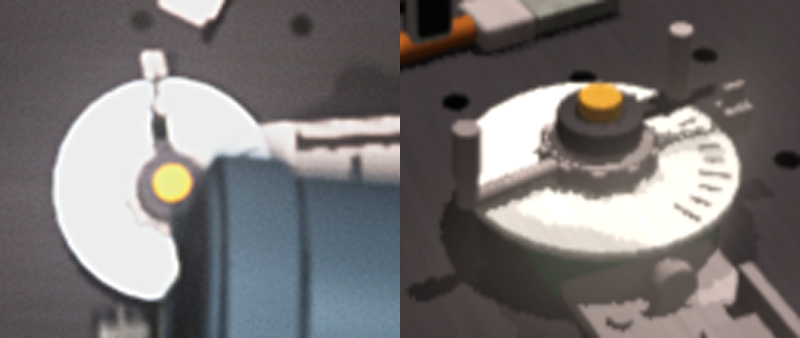

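Run:
```python
from h import *
T=load('top2');S=load('side2')
def crop(d,x,y,w,h,s,g):
    c=d['img'][y:y+h,x:x+w]/255.; c=np.clip((c-.45)/.55,0,1)**g if g else c
    return cv2.resize((c*255).astype('uint8'),None,fx=s,fy=s,interpolation=2)[:,:,::-1]
A=crop(T,295,160,40,60,10,3);B=crop(S,320,205,40,60,10,0)
cv2.imwrite('pics/c3.png',np.hstack([A,B]))
```

```text
(no output)
```

View pics/c3.png

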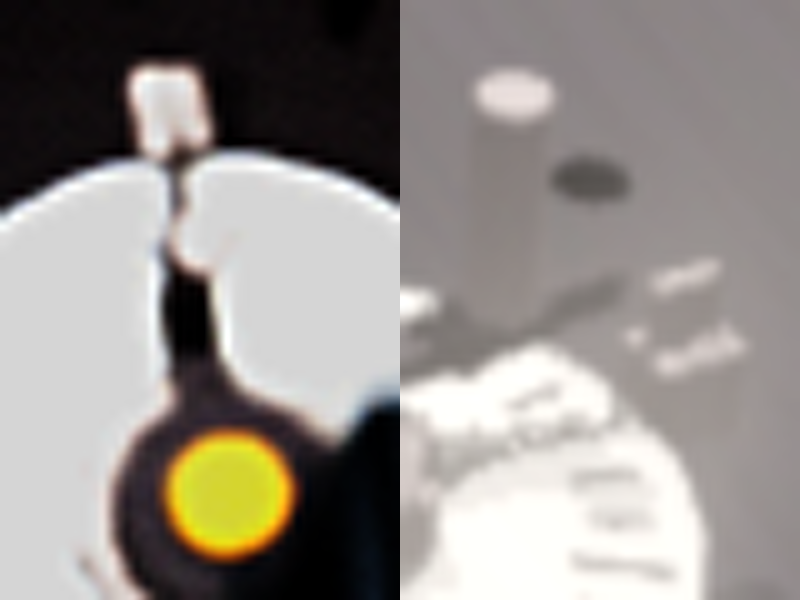

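Run:
```python
from h import *
T=load('top2');S=load('side2')
ct=lambda u,v:(295+u/10-.45,160+v/10-.45)
cs=lambda u,v:(320+(u-400)/10-.45,205+v/10-.45)
C=np.array([.5837,-.0158]); Cs=C+[-.0017,-.001]
def pol(n,X,C): d=X[:2]-C;print(n,X.round(4),'r',np.hypot(*d).round(4),'ang',np.arctan2(d[1],d[0]).round(3))
for p in((177,170),(177,185)):pol('ptrT',ray(T,*ct(*p),.0675),C)
pol('armT',ray(T,*ct(188,320),.071),C)
pol('postT',ray(T,*ct(197,245),.114),C)
for z in(.054,.062):pol('tabT',ray(T,*ct(171,110),z),C)
pol('fin in',ray(T,*ct(178,152),.054),C)
pol('tipS',ray(S,*cs(622,284),.0685),Cs);pol('postS',ray(S,*cs(514,95),.114),Cs)
for p in((655,290),(685,277),(718,265)):pol('finS',ray(S,*cs(*p),.068),Cs)
pol('capT',ray(T,*ct(230,493),.086),C)
```

```text
ptrT [ 0.6549 -0.0051  0.0675] r 0.072 ang 0.148
ptrT [ 0.6517 -0.0052  0.0675] r 0.0688 ang 0.154
armT [ 0.6223 -0.0079  0.071 ] r 0.0394 ang 0.203
postT [ 0.6318 -0.0059  0.114 ] r 0.0491 ang 0.204
tabT [ 0.6704 -0.0046  0.054 ] r 0.0874 ang 0.128
tabT [ 0.6689 -0.004   0.062 ] r 0.086 ang 0.137
fin in [ 0.6612 -0.0063  0.054 ] r 0.0781 ang 0.121
tipS [ 0.6554 -0.0061  0.0685] r 0.0742 ang 0.145
postS [ 0.6308 -0.0096  0.114 ] r 0.0493 ang 0.147
finS [ 0.6604 -0.0089  0.068 ] r 0.0788 ang 0.101
finS [ 0.667  -0.0069  0.068 ] r 0.0856 ang 0.116
finS [ 0.6741 -0.0053  0.068 ] r 0.0928 ang 0.125
capT [ 0.5843 -0.0161  0.086 ] r 0.0006 ang -0.482
```

Pointer ~0.147 vs tab ~0.125 rad (~2 mm): well within tolerance. Now back to the lever.

```bash
python3 -m crank '[{"jaw":0.045,"translation":[-0.0155,-0.014,0.016],"twist":[0,0,-0.159]},{"jaw":0.045,"translation":[-0.0155,-0.014,0.016],"twist":[0,0,-0.159]},{"jaw":0.045,"translation":[-0.0155,-0.014,0.016],"twist":[0,0,-0.159]},{"jaw":0.045,"translation":[-0.0155,-0.014,0.06],"twist":[0,0,-0.159]},{"jaw":0.045,"translation":[-0.0155,-0.014,0.096],"twist":[0,0,-0.159]},{"jaw":0.045,"translation":[-0.0155,-0.014,0.096],"twist":[0,0,-0.159]},{"jaw":0.005,"translation":[-0.0155,-0.014,0.096],"twist":[0,0,-0.159]},{"jaw":0.005,"translation":[-0.0155,-0.014,0.096],"twist":[0,0,-0.159]},{"jaw":0.005,"translation":[-0.0155,-0.014,0.096],"twist":[0,0,-0.159]},{"jaw":0.005,"translation":[-0.0155,-0.014,0.096],"twist":[0,0,-0.159]}]' 25; python3 to.py .085 .14 3.42 3.27 3.12 2.97 2.82 2.67 2.58 2.56
```

```text
time_s: 12.0
ee_pos: [0.5044, -0.039, 0.1429]
tool_rot: [0.002, -0.139, 0.99, 0.0]
wrist_force: [-1.1, 0.1, 7.9]
grip_width: 0.0141
12.0 [ 0.5044 -0.039   0.1429] [-1.1  0.1  7.9] 0.014125535017203945 [-0.08  0.31 -0.35  0.91  0.   -0.36]
3.42 tr [0.0025, 0.0005, 0.0029] tw [-0.0, 0.003, 0.0]
3.27 tr [0.0016, 0.0132, 0.0029] tw [-0.0, 0.003, 0.15]
3.12 tr [-0.0013, 0.0256, 0.0029] tw [0.0, 0.003, 0.3]
2.97 tr [-0.0059, 0.0375, 0.0029] tw [0.0, 0.003, 0.45]
2.82 tr [-0.0123, 0.0485, 0.0029] tw [0.001, 0.003, 0.6]
2.67 tr [-0.0203, 0.0585, 0.0029] tw [0.001, 0.003, 0.75]
2.58 tr [-0.0257, 0.0638, 0.0029] tw [0.001, 0.003, 0.84]
2.56 tr [-0.027, 0.0649, 0.003] tw [0.001, 0.003, 0.86]
```

```bash
python3 -m crank '[{"jaw":0.005,"translation":[0.001,0.0065,0],"twist":[0,0,0.075]},{"jaw":0.005,"translation":[0.0005,0.013,0],"twist":[0,0,0.15]},{"jaw":0.005,"translation":[-0.002,0.0255,0],"twist":[0,0,0.3]},{"jaw":0.005,"translation":[-0.0065,0.0375,0],"twist":[0,0,0.45]},{"jaw":0.005,"translation":[-0.013,0.0485,0],"twist":[0,0,0.6]},{"jaw":0.005,"translation":[-0.021,0.0585,0],"twist":[0,0,0.75]},{"jaw":0.005,"translation":[-0.0265,0.064,0],"twist":[0,0,0.84]},{"jaw":0.005,"translation":[-0.0275,0.065,0],"twist":[0,0,0.86]},{"jaw":0.005,"translation":[-0.0275,0.065,0],"twist":[0,0,0.86]}]'; python3 to.py .085 .14 2.58 2.55
```

```text
time_s: 13.12
ee_pos: [0.5134, 0.0255, 0.1428]
tool_rot: [0.004, 0.289, 0.957, -0.006]
wrist_force: [1.6, -35.8, 6.2]
grip_width: 0.0138
13.125 [0.5134 0.0255 0.1428] [  1.6 -35.8   6.2] 0.013793286529460044 [ 0.06  0.33 -0.33  0.91 -0.01  0.64]
2.58 tr [0.0037, 0.0023, 0.0028] tw [-0.009, 0.011, -0.024]
2.55 tr [0.0038, 0.0049, 0.0028] tw [-0.009, 0.011, 0.006]
```

```bash
python3 -m crank '[{"jaw":0.045,"translation":[0,-0.003,0],"twist":[0,0,0]},{"jaw":0.045,"translation":[0,-0.003,0],"twist":[0,0,0]},{"jaw":0.045,"translation":[0,-0.003,0],"twist":[0,0,0]},{"jaw":0.045,"translation":[0,-0.003,-0.03],"twist":[0,0,0]},{"jaw":0.045,"translation":[0,-0.003,-0.08],"twist":[0,0,0]},{"jaw":0.045,"translation":[0,-0.003,-0.1],"twist":[0,0,0]},{"jaw":0.045,"translation":[0.06,-0.003,-0.12],"twist":[0,0,0]},{"jaw":0.045,"translation":[0.12,-0.003,-0.12],"twist":[0,0,0]},{"jaw":0.045,"translation":[0.15,-0.003,-0.12],"twist":[0,0,0]},{"jaw":0.045,"translation":[0.15,-0.003,-0.12],"twist":[0,0,0]}]'
python3 - <<'E'
from cell import ctrl
from h import *
P=[]
def crop(d,x,y,w,h,s,g):
    c=d['img'][y:y+h,x:x+w]/255.; c=np.clip((c-.45)/.55,0,1)**g if g else c
    return cv2.resize((c*255).astype('uint8'),None,fx=s,fy=s,interpolation=2)[:,:,::-1]
D={}
for n in('top','side'):
    D[n]=ctrl.get_image(n);np.savez(f'pics/{n}3.npz',**D[n])
A=crop(D['top'],282,160,60,95,6,3);B=crop(D['side'],250,205,110,95,4,0);B=np.vstack([B,np.zeros((A.shape[0]-B.shape[0],B.shape[1],3),'uint8')])
cv2.imwrite('pics/c4.png',np.hstack([A,B]))
E
```

```text
time_s: 14.38
ee_pos: [0.3835, 0.1119, 0.2617]
tool_rot: [0.0, 0.285, 0.958, 0.001]
wrist_force: [0.6, -0.4, 0.6]
grip_width: 0.0448
```

View pics/c4.png

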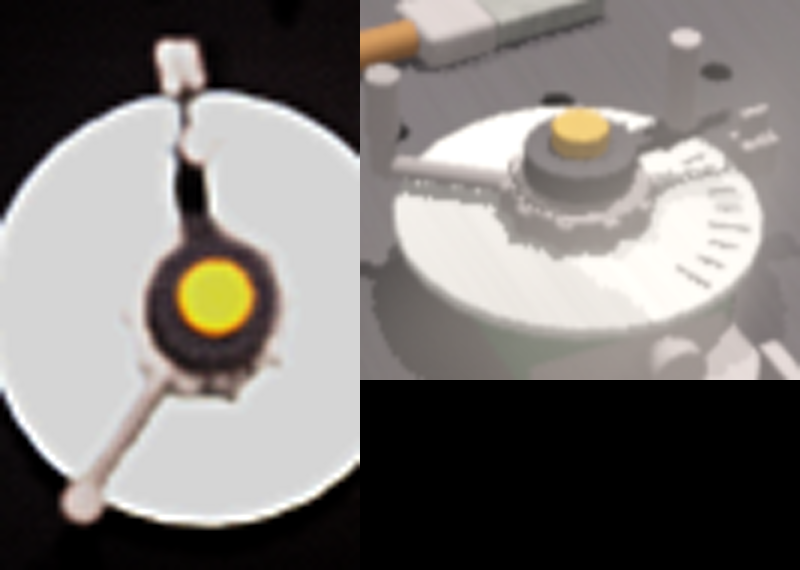

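The last pictures show the lever post back at its starting pixel (295.2, 243.2 in the top view). The pointer tip is still at about (312, 178), with the tab in line ahead of it, so tightening caused no drag. Handing in.

```bash
python3 -c "
from cell import ctrl
print(ctrl.get_obs()['time_s'],ctrl.hand_in())"
```

```text
the job is handed in; nothing more can be done
14.475 None
```

I slackened the lock ring by about 0.8 rad, turned the adjuster from about -0.47 to 0.147 rad (world angles) to meet the tab, then swung the lever back to its stop. I handed the job in at 14.5 s with the arm clear of everything.

- **Pointer:** after tightening, the tip was at the same pixels as before, about 0.147 rad. The tab measured 0.12–0.137 rad from the top view and 0.10–0.125 rad from the side view. That puts the pointer about 1–3 mm past the tab, inside the 7 mm limit.
- **Lock ring:** the lever post is back at its starting pixel in the top view, and it pushed back with 36 N at about 2.61 rad, which is the stop. The camera alone put the post at 2.585 rad, about 2 mm off.
- **Tab and loose items:** the tool stayed well above the tab and the things lying around. I saw no shift in the pictures but did not measure their positions again.
- **Early mistake:** the first approach ran the last joint up to its 3.14 rad limit, so I turned the gripper half a turn before going on. I saw no sign of a limit violation.

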